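# Let the picture down on a crank easel

### The job

Let the picture on the crank easel down until its carriage rests on the stop: pull the red pawl lever right over to off, towards the painter's side, wind the crank up a little until the sprung pawl lets go of the ratchet wheel, then ease the loaded crank back by its black handle, keeping hold of the handle until the stop carries the picture, and only then let go. The stop's height is not known, so feel for it: never let the picture run down or force it onto the stop, and leave the pawl off. Do not touch the picture or its carriage, and do not disturb the jam-pot turntable, the egg cup or the spoon.

Things in the scene. Friction and masses are not known exactly. Their poses are not given: they have to be found in the camera images.
- easel: Beech table easel, fixed, about 300 mm wide, 270 mm deep, 400 mm high, leaning back 8 degrees. Origin on the table under its middle. Its -x axis points out of the picture side (to the painter, roughly to the robot), +x to its back, z up. The winding gear is on its -y side: steel ratchet wheel and red pawl lever just outboard of a wooden post, the crank outermost.
- hub (a point): Centre of the steel ratchet wheel (65 mm over the teeth, 8 mm thick, 12 teeth), on the crank's axis; the axis runs along the easel's y, 105 mm above the table. Fixed to the easel; same axes as the easel.
- crank (a joint): Crank, pinion and ratchet wheel on one shaft, rad. Starts near 0, pawl holding. Positive winds up: over the top the handle goes to the easel's +x. Negative lowers: the handle comes over the top to -x. 1 rad moves the carriage 30 mm; end stops +0.86 and -2.6. Pawl off, the picture's weight drives it negative with 2 to 6 N at the handle. The pawl lets go after 0.03 to 0.12 rad of winding.
- handle: Black revolving crank handle: 23 mm in diameter, 55 mm long, lying along the easel's y, spinning freely on its spindle; origin at its middle, which runs on a circle of 55 mm radius about the axis, 65 mm outboard (-y) of hub. At the start it lies 48 mm to the easel's +x side of the axis and 27 mm above it. The crank arm is inboard, 37 mm from the origin.
- pawl_lever (a joint): Red change-over lever, rad: 0 = on (pawl sprung into the wheel), 0.5 = fully off, its end stop. It swings in the plane of the ratchet wheel about a pin 40 mm to the easel's -x side of hub and 36 mm above it; off is towards the easel's -x side (the painter's). It stays where it is left; about 1.5 N at the ball moves it.
- lever_ball (a point): Centre of the red ball, 16 mm in diameter, on the upper end of the lever, 50 mm from its pin, in the plane of the wheel; at the start 33 mm to the easel's -x side of hub and 85 mm above it. Turning the lever off takes it about 25 mm to the easel's -x side. It stands free all round and above except for the lever's 7 mm stem below it.
- pawl (a joint): The dark steel pawl's angle against the lever, to which it is joined by a spring, rad. About 0 while on and holding; about -0.5 when the lever is off but the loaded wheel still traps the pawl; about -0.19 when the lever is off and the pawl has sprung clear.
- carriage: Sliding carriage with ledge, top clamp, steel rack and painted panel (180 mm wide, 140 mm high), 0.5 to 1 kg together. Origin: at the start 74 mm above hub height, over the middle of the easel. It slides along the mast, leaning 8 degrees to the easel's +x, and comes down onto a collar with a springy cork pad on the mast 34 to 76 mm below the start: the collar's height differs and is not given.
- turntable (a joint): Clear acrylic lazy Susan, 220 mm across, that turns freely and carries three closed jam pots 60 mm wide in its wells, 103 mm high in all; angle in rad, 0 at the start. Bystander.
- susan_base: Foot of the lazy Susan, 110 mm wide; origin on the table under the turntable's axis.
- egg_cup_center (a point): Middle of the white porcelain egg cup, 49 mm wide and 65 mm high, standing on the table. Bystander.
- spoon: Stainless coffee spoon, 140 mm long, lying on the table along its own x; origin under its middle. Bystander.

How it is judged:
On the way, in this order (a step that is already met when the one before it is completed fails the run):
1. the pawl lever is put over to off while the wheel still holds the picture up (value of joint pawl_lever above 0.35 rad and value of joint crank above -0.15 rad), for 0.1 s.
2. the sprung pawl has let go of the wheel, lever off, and the picture is still up (value of joint pawl_lever above 0.35 rad and value of joint pawl above -0.3 rad and value of joint crank above -0.4 rad), for 0.1 s.
3. the picture has come down onto the stop, which carries its weight, while the hand still holds the crank handle (value of joint crank below -0.9 rad and contact force between carriage and anything else above 3 N and contact force between the fingers and handle above 0.5 N), for 0.1 s.
At the end, for the whole second after the job is handed in: The carriage has come down at least 27 mm and rests still (under 5 mm/s) with its weight (over 3 N) on the stop, the pawl lever is off (over 0.35 rad) and the pawl is clear of the ratchet wheel (value of joint pawl_lever above 0.35 rad and value of joint pawl above -0.3 rad and value of joint crank below -0.9 rad and linear speed of carriage below 0.005 m/s and contact force between carriage and anything else above 3 N); the robot touches nothing.
It fails at once if the picture runs down (carriage faster than 0.1 m/s) (linear speed of carriage above 0.1 m/s).
It fails at once if the carriage is forced onto its stop (over 35 N) (contact force between carriage and anything else above 35 N).
It fails at once if the robot touches the picture or its carriage (contact force between any of the fingers, the arm and carriage above 0.5 N).
It fails at once if the jam-pot turntable is turned (over 0.1 rad) (value of joint turntable above 0.1 rad or value of joint turntable below -0.1 rad).
It fails at once if the egg cup or the spoon is moved (over 10 mm) (distance of any of egg_cup_center, spoon from where it was at the start of the episode above 0.01 m).
It also fails if it takes over 67 s, if anything falls off the work surface, if the arm or the gripper's body presses on something with over 40 N, if the wrist force passes 120 N, or if a joint passes its speed limit or range.

### The arm

A 6-joint arm with a two-finger parallel gripper is mounted at the origin on the work surface. World frame = base frame: x ahead of the robot, y to its left, z up, the work surface at z = 0. Lengths are in m, angles in rad, forces in N, time in s.
With the tool pointing down it reaches from about 0.35 to 0.775 m from the base axis. Payload 7.3 kg.
Tool frame: the origin (TCP) lies at the very end of the fingers, on their centre line; the grasp point (between the pads) lies 19 mm behind it (robot.hold_point_z is the distance from the TCP to the grasp point, in m); z points along the fingers, y is the direction in which the jaws open and shut (so a half turn about z gives the same grasp; the last joint's range is limited). The gripper opens to 92 mm and grips with 3 to 60 N. Pads are 19 mm wide; open, the fingers measure 130 mm over their backs; the gripper's body (75 mm by 190 mm) begins 47 mm behind the grasp point.
Start: joints at [-1.451, 0.342, 1.524, -0, 1.275, -0.146], TCP at [0.138, -0.507, 0.227] pointing down, gripper open.
Joint ranges: [-2.53, 2.53], [-0.77, 2.02], [0.04, 2.7], [-1, 4.14], [0.28, 2.66], [-3.11, 3.11]. Speed limits (rad/s): [2.57, 2.57, 3.14, 3.14, 3.14, 3.14].

### API

Orientations are given as [roll, pitch, yaw] about the fixed x, y, z axes, in that order (R = Rz(yaw) Ry(pitch) Rx(roll)).
In Python, from cell import monitor, viewer, robot gives the robot as it stands.
- The arm moves only by the tool move_arm, never from a script. Its argument "deltas" is a list of rows, each an object of numbers: "x", "y", "z": the shift along the tool's x, y, z in m; "wx", "wy", "wz": the turn, a rotation vector about the tool's x, y, z in degrees; "hand": the opening, from 0 (shut) to 1 (fully open). In form: [{"x": .., "y": .., "z": .., "wx": .., "wy": .., "wz": .., "hand": ..}, ...]. A call has 1 to 8 rows; each row is the pose to reach, as a shift and turn from the pose commanded when the call began, along the tool's axes at that moment; what a row does not reach only later rows make up. A row lasts 1/8 s, in which the tool goes at most 62.5 mm and 10.7 degrees, less where a joint would pass 70% of its speed; a pose out of reach is approached as far as the arm can. A call with a gripper value outside its range is refused whole. The fingers move at their own pace and stop on an object; "grip_force" is the grip in N (left out, the last holds). Time passes only in rows, so rows that repeat a pose let the fingers close. It gives the time, the measured TCP pose, the force and the opening at its end, in the units of the state.
- monitor.observe(): the state, without advancing time (a new reading comes with each control period).
- viewer.read_camera(name): name is "scene" or "top"; returns the picture (420x560x3 uint8, red, green, blue); there is no depth.
- viewer.camera_params(name): a dict with "camera_matrix" (3x3 intrinsics, pixels), "R" (3x3) and "t" (3): a world point X has camera coordinates R X + t. Camera axes: x right, y down, z forward; pixel columns grow to the right and rows downward; lengths in m; the calibration is good to about 2 mm. A picture is of the moment at which its call begins. camera_params takes no time and is no camera call.
- robot.hand_in(): hands the job in, once; it reports no verdict.
The state is a dict: "time": time; "qpos": joint angles; "qvel": joint speeds; "joint_efforts": joint torques, N m; "tool_pos": TCP position; "tool_rot": TCP orientation; "contact_force": force on the tool from outside, world axes, zero at the start; "torque": the same for the moment, N m; "opening": finger opening in m.
Only numpy, scipy, OpenCV 4.12 (cv2) and the standard library are available. Lean on these libraries where they do the work, as an engineer would, in place of code of your own. Each camera call takes 0.05 s, during which the arm holds its last target. There are 200 camera calls.

## Working session

There is one attempt and no reset: what is moved stays moved. The work goes in short steps, Python scripts to look and compute and a tool call to move; the robot and the scene stay as the last step left them, time stands still between calls to the robot, and variables do not carry over. Pictures are saved under pics/ and viewed, about 8 in all and at most 12, crops included, and the job is handed in when it is done.

Besides the shell and the picture viewer there is one more tool, called after "Call:" by a JSON object that holds its "method" and its "body", one argument or row to a line. move_arm: Moves the arm, as the interface text tells. Its arguments: {"type":"object","properties":{"deltas":{"type":"array","items":{"type":"object","properties":{"x":{"type":"number"},"y":{"type":"number"},"z":{"type":"number"},"wx":{"type":"number"},"wy":{"type":"number"},"wz":{"type":"number"},"hand":{"type":"number"}}}},"grip_force":{"type":"number"}},"required":["deltas"]}

```bash
ls; mkdir -p pics
python3 - <<'E'
from cell import monitor, viewer, robot
import cv2,numpy as np
for n in("scene","top"):
    im=viewer.read_camera(n); cv2.imwrite(f"pics/{n}0.png",im[:,:,::-1]); p=viewer.camera_params(n)
    R=np.array(p["R"]);print(n,p["camera_matrix"],(-R.T@np.array(p["t"])).round(3),R.round(3).tolist())
print(monitor.observe())
E
```

```text
pics
scene [[404.35453058   0.         285.1595004 ]
 [  0.         404.35453058 204.8034496 ]
 [  0.           0.           1.        ]] [ 1.059 -0.736  0.691] [[0.777, 0.629, 0.019], [0.335, -0.387, -0.859], [-0.533, 0.674, -0.511]]
top [[490.97952983   0.         273.21332162]
 [  0.         490.97952983 208.81032267]
 [  0.           0.           1.        ]] [ 0.321 -0.002  1.498] [[-0.028, -1.0, 0.002], [-0.988, 0.027, -0.154], [0.154, -0.007, -0.988]]
{'time': 0.1, 'qpos': array([-1.45101320e+00,  3.42661717e-01,  1.52491235e+00,  6.02758999e-06,
        1.27536632e+00, -1.46046786e-01]), 'qvel': array([ 1.58730202e-03, -1.36926071e-03, -3.22102033e-03,  1.63900238e-03,
       -1.05515500e-05, -1.06510970e-03]), 'joint_efforts': array([ 1.85605873e-03, -4.32003736e+01, -2.44696552e+01,  7.19701289e-02,
        5.26245323e-02, -3.89645811e-05]), 'tool_pos': array([ 0.13788031, -0.50620989,  0.22611313]), 'tool_rot': array([-3.14026010e+00, -2.01836713e-04,  2.65828021e-01]), 'contact_force': array([-0.24300557,  0.45366512, -0.49264511]), 'torque': array([ 0.01239418, -0.02171227, -0.01141268]), 'opening': 0.09178955301313504}
```

View pics/scene0.png

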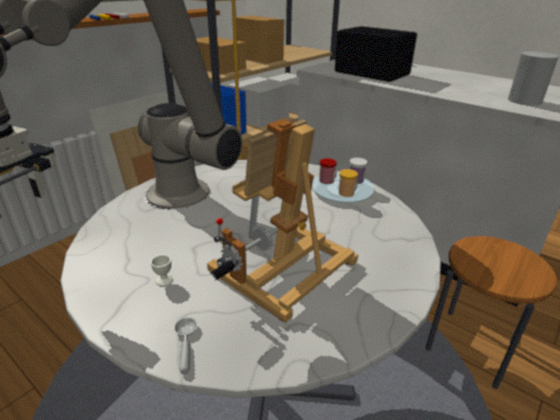

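View pics/top0.png

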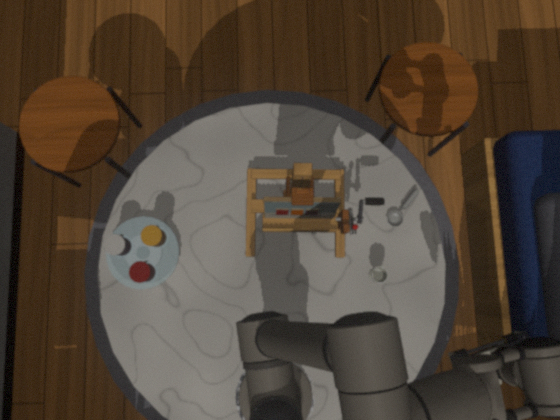

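```bash
cat > h.py <<'E'
from cell import monitor, viewer, robot
import cv2,numpy as np
def ray(n,uv):
    p=viewer.camera_params(n);R=np.array(p["R"]);K=np.array(p["camera_matrix"])
    d=R.T@np.linalg.inv(K)@np.array([uv[0],uv[1],1.]);return -R.T@np.array(p["t"]),d/np.linalg.norm(d)
def onz(n,uv,z):
    c,d=ray(n,uv);return c+d*(z-c[2])/d[2]
def tri(a,b):
    A=np.zeros((3,3));B=np.zeros(3);L=[ray("scene",a),ray("top",b)]
    for c,d in L:
        P=np.eye(3)-np.outer(d,d);A+=P;B+=P@c
    X=np.linalg.solve(A,B);return X,[np.linalg.norm((np.eye(3)-np.outer(d,d))@(X-c)) for c,d in L]
def blobs(im,m,box):
    x0,y0,x1,y1=box;M=np.zeros(m.shape,np.uint8);M[y0:y1,x0:x1]=m[y0:y1,x0:x1]
    n,_,s,c=cv2.connectedComponentsWithStats(M);return [(s[i].tolist(),c[i].round(1).tolist()) for i in range(1,n) if s[i][4]>5]
def masks(im):
    i=im.astype(int);r,g,b=i[...,0],i[...,1],i[...,2]
    return ((r>110)&(r>2.2*g)&(r>2*b)).astype(np.uint8),(i.max(2)<50).astype(np.uint8)
E
python3 - <<'E'
from h import *
I={n:cv2.imread(f"pics/{n}0.png")[:,:,::-1] for n in("scene","top")}
for n,box in(("scene",(190,205,275,290)),("top",(340,180,390,240))):
    r,k=masks(I[n]);print(n,"red",blobs(I[n],r,box),"dark",blobs(I[n],k,box))
a=I["scene"][200:300,180:280];b=I["top"][150:290,240:430]
cv2.imwrite("pics/crop.png",np.hstack([cv2.resize(a,(400,400),interpolation=2)[:, :],cv2.resize(b,(400,295),interpolation=2)[:400].copy() if 0 else cv2.copyMakeBorder(cv2.resize(b,(400,295),interpolation=2),0,105,0,0,0)])[:,:,::-1])
E
```

```text
scene red [([217, 218, 6, 6, 25], [219.1, 220.3])] dark [([220, 238, 11, 7, 20], [224.4, 240.6]), ([212, 261, 26, 18, 218], [223.8, 268.9])]
top red [([354, 225, 3, 4, 10], [355.0, 226.8])] dark [([366, 198, 18, 6, 91], [373.9, 200.8]), ([340, 222, 2, 4, 6], [340.3, 223.2])]
```

View pics/crop.png

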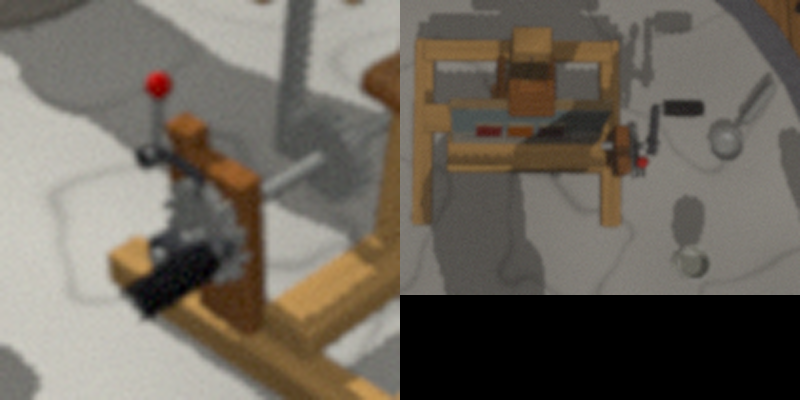

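Run:
```python
from h import *
I={n:cv2.imread(f"pics/{n}0.png")[:,:,::-1] for n in("scene","top")}
print("ball",tri((219.1,220.3),(355,226.8)),onz("top",(355,226.8),.19),onz("scene",(219.1,220.3),.19))
print("handle",tri((223.8,268.9),(373.9,200.8)),onz("top",(373.9,200.8),.132),onz("scene",(223.8,268.9),.132))
# handle ends, top
for u in(366,384): print(onz("top",(u,200.8),.132).round(3))
r,k=masks(I["top"]);M=np.zeros_like(k);M[195:207,362:390]=k[195:207,362:390]
pts=cv2.findNonZero(M);print("rect",cv2.minAreaRect(pts))
print("cup",onz("top",(378,273),.06),"spoon",onz("top",(395,215),.005),onz("top",(415,187),.005))
# easel feet rails in top crop: left rail (424,222)->(421,45) crop scale 400/190
f=190/400
for c in((423,222),(610,225),(425,45),(610,45)):
    print(onz("top",(240+(c[0]-400)*f,150+c[1]*f),.03).round(3))
```

```text
ball (array([ 0.46973656, -0.22822604,  0.19248996]), [np.float64(0.0001896014750303), np.float64(0.00018960147503023684)]) [ 0.47014761 -0.22851625  0.19      ] [ 0.46665409 -0.22582304  0.19      ]
handle (array([ 0.54878476, -0.29455395,  0.13640752]), [np.float64(0.0005844070355984258), np.float64(0.0005844070355984029)]) [ 0.54912741 -0.29593533  0.132     ] [ 0.54515559 -0.2906396   0.132     ]
[ 0.55  -0.274  0.132]
[ 0.548 -0.324  0.132]
rect ((374.5, 200.5), (17.0, 5.0), 0.0)
cup [ 0.34809515 -0.31064226  0.06      ] spoon [ 0.52430499 -0.3854992   0.005     ] [ 0.61020092 -0.4533736   0.005     ]
[0.411 0.059 0.03 ]
[ 0.399 -0.206  0.03 ]
[0.668 0.05  0.03 ]
[ 0.66  -0.219  0.03 ]
```

Call:
{"method": "move_arm", "body": {
  "deltas": [
    {"x": 0.02,"y": -0.009,"z": -0.008,"wz": -9,"hand": 0.45},
    {"x": 0.04,"y": -0.018,"z": -0.015,"wz": -18,"hand": 0.45},
    {"x": 0.06,"y": -0.027,"z": -0.022,"wz": -27,"hand": 0.45},
    {"x": 0.08,"y": -0.036,"z": -0.03,"wz": -36,"hand": 0.45},
    {"x": 0.1,"y": -0.045,"z": -0.038,"wz": -45,"hand": 0.45},
    {"x": 0.12,"y": -0.054,"z": -0.045,"wz": -54,"hand": 0.45},
    {"x": 0.14,"y": -0.063,"z": -0.052,"wz": -63,"hand": 0.45},
    {"x": 0.154,"y": -0.072,"z": -0.06,"wz": -72.5,"hand": 0.45}
  ],
  "grip_force": 5
}}

```text
schema error: expected keys x, y, z, wx, wy, wz, hand
```

Call:
{"method": "move_arm", "body": {
  "deltas": [
    {"x": 0.02,"y": -0.009,"z": -0.008,"wx": 0,"wy": 0,"wz": -9,"hand": 0.45},
    {"x": 0.04,"y": -0.018,"z": -0.015,"wx": 0,"wy": 0,"wz": -18,"hand": 0.45},
    {"x": 0.06,"y": -0.027,"z": -0.022,"wx": 0,"wy": 0,"wz": -27,"hand": 0.45},
    {"x": 0.08,"y": -0.036,"z": -0.03,"wx": 0,"wy": 0,"wz": -36,"hand": 0.45},
    {"x": 0.1,"y": -0.045,"z": -0.038,"wx": 0,"wy": 0,"wz": -45,"hand": 0.45},
    {"x": 0.12,"y": -0.054,"z": -0.045,"wx": 0,"wy": 0,"wz": -54,"hand": 0.45},
    {"x": 0.14,"y": -0.063,"z": -0.052,"wx": 0,"wy": 0,"wz": -63,"hand": 0.45},
    {"x": 0.154,"y": -0.072,"z": -0.06,"wx": 0,"wy": 0,"wz": -72.5,"hand": 0.45}
  ],
  "grip_force": 5
}}

```text
time: 1.1
tool_pos: [0.2681, -0.3958, 0.2865]
tool_rot: [-3.141, -0.001, 1.537]
contact_force: [0.7, -0.2, 0.4]
opening: 0.041
```

Call:
{"method": "move_arm", "body": {
  "deltas": [
    {"x": 0.03,"y": 0.035,"z": 0,"wx": 0,"wy": 0,"wz": 0,"hand": 0.45},
    {"x": 0.06,"y": 0.07,"z": 0,"wx": 0,"wy": 0,"wz": 0,"hand": 0.45},
    {"x": 0.09,"y": 0.105,"z": 0,"wx": 0,"wy": 0,"wz": 0,"hand": 0.45},
    {"x": 0.12,"y": 0.14,"z": 0,"wx": 0,"wy": 0,"wz": 0,"hand": 0.45},
    {"x": 0.15,"y": 0.17,"z": 0,"wx": 0,"wy": 0,"wz": 0,"hand": 0.45},
    {"x": 0.174,"y": 0.195,"z": 0,"wx": 0,"wy": 0,"wz": 0,"hand": 0.45},
    {"x": 0.174,"y": 0.195,"z": 0,"wx": 0,"wy": 0,"wz": 0,"hand": 0.45},
    {"x": 0.174,"y": 0.195,"z": 0,"wx": 0,"wy": 0,"wz": 0,"hand": 0.45}
  ]
}}

```text
time: 2.1
tool_pos: [0.4689, -0.2307, 0.2864]
tool_rot: [-3.141, -0.0, 1.531]
contact_force: [1.1, -0.0, 0.0]
opening: 0.0414
```

Run:
```python
from h import *
im=viewer.read_camera("scene");cv2.imwrite("pics/s1.png",cv2.resize(im[120:300,150:350],(600,540),interpolation=2)[:,:,::-1])
print(monitor.observe()["tool_pos"],monitor.observe()["qpos"])
```

```text
[ 0.46873213 -0.23097528  0.28648002] [-6.04317569e-01  2.98013748e-01  1.42148529e+00 -4.23911888e-04
  1.42271533e+00 -5.64003002e-01]
```

View pics/s1.png

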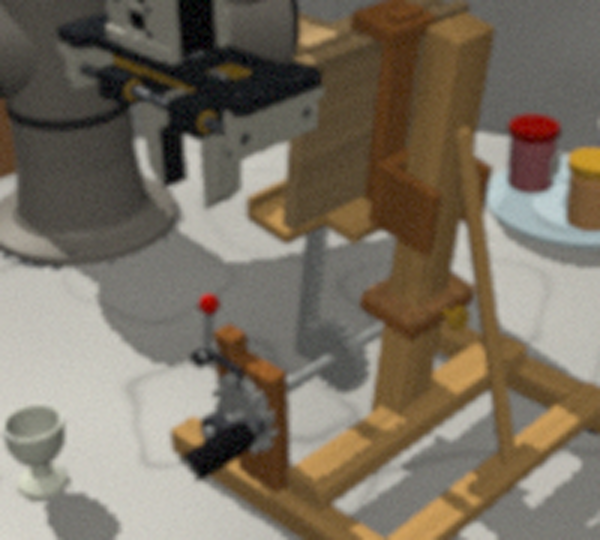

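Call:
{"method": "move_arm", "body": {
  "deltas": [
    {"x": 0.001,"y": 0,"z": 0.035,"wx": 0,"wy": 0,"wz": 0,"hand": 0.45},
    {"x": 0.001,"y": 0,"z": 0.07,"wx": 0,"wy": 0,"wz": 0,"hand": 0.45},
    {"x": 0.001,"y": 0,"z": 0.09,"wx": 0,"wy": 0,"wz": 0,"hand": 0.45},
    {"x": 0.001,"y": 0,"z": 0.105,"wx": 0,"wy": 0,"wz": 0,"hand": 0.45},
    {"x": 0.001,"y": 0,"z": 0.105,"wx": 0,"wy": 0,"wz": 0,"hand": 0.45}
  ]
}}

```text
time: 2.78
tool_pos: [0.4687, -0.2298, 0.1811]
tool_rot: [-3.14, -0.001, 1.53]
contact_force: [0.3, -0.3, 0.7]
opening: 0.0413
```

Call:
{"method": "move_arm", "body": {
  "deltas": [
    {"x": 0,"y": 0,"z": 0,"wx": 0,"wy": 0,"wz": 0,"hand": 0.3},
    {"x": 0,"y": 0,"z": 0,"wx": 0,"wy": 0,"wz": 0,"hand": 0.2},
    {"x": 0,"y": 0,"z": 0,"wx": 0,"wy": 0,"wz": 0,"hand": 0.0},
    {"x": 0,"y": 0,"z": 0,"wx": 0,"wy": 0,"wz": 0,"hand": 0.0},
    {"x": 0,"y": 0,"z": 0,"wx": 0,"wy": 0,"wz": 0,"hand": 0.0}
  ],
  "grip_force": 5
}}

```text
time: 3.4
tool_pos: [0.4697, -0.2297, 0.1822]
tool_rot: [3.141, 0.001, 1.531]
contact_force: [0.6, -0.3, 2.7]
opening: 0.0151
```

Call:
{"method": "move_arm", "body": {
  "deltas": [
    {"x": 0,"y": -0.006,"z": -0.0005,"wx": 0,"wy": 0,"wz": 0,"hand": 0},
    {"x": 0,"y": -0.012,"z": 0,"wx": 0,"wy": 0,"wz": 0,"hand": 0},
    {"x": 0,"y": -0.018,"z": 0.001,"wx": 0,"wy": 0,"wz": 0,"hand": 0},
    {"x": 0,"y": -0.023,"z": 0.002,"wx": 0,"wy": 0,"wz": 0,"hand": 0},
    {"x": 0,"y": -0.025,"z": 0.002,"wx": 0,"wy": 0,"wz": 0,"hand": 0},
    {"x": 0,"y": -0.025,"z": 0.002,"wx": 0,"wy": 0,"wz": 0,"hand": 0}
  ]
}}

```text
time: 4.15
tool_pos: [0.4449, -0.2286, 0.1797]
tool_rot: [3.14, 0.0, 1.531]
contact_force: [4.8, -0.5, -0.6]
opening: 0.0154
```

Call:
{"method": "move_arm", "body": {
  "deltas": [
    {"x": 0,"y": -0.002,"z": 0,"wx": 0,"wy": 0,"wz": 0,"hand": 0},
    {"x": 0,"y": -0.002,"z": 0,"wx": 0,"wy": 0,"wz": 0,"hand": 0}
  ]
}}

```text
time: 4.4
tool_pos: [0.4441, -0.2286, 0.1798]
tool_rot: [3.138, 0.0, 1.531]
contact_force: [10.2, 0.4, -3.3]
opening: 0.0164
```

Call:
{"method": "move_arm", "body": {
  "deltas": [
    {"x": 0,"y": 0.001,"z": 0,"wx": 0,"wy": 0,"wz": 0,"hand": 0.3},
    {"x": 0,"y": 0.001,"z": 0,"wx": 0,"wy": 0,"wz": 0,"hand": 0.45},
    {"x": 0,"y": 0.001,"z": 0,"wx": 0,"wy": 0,"wz": 0,"hand": 0.45},
    {"x": 0,"y": 0.001,"z": -0.04,"wx": 0,"wy": 0,"wz": 0,"hand": 0.45},
    {"x": 0,"y": 0.001,"z": -0.08,"wx": 0,"wy": 0,"wz": 0,"hand": 0.6},
    {"x": 0,"y": 0.001,"z": -0.09,"wx": 0,"wy": 0,"wz": 0,"hand": 0.6}
  ]
}}

```text
time: 5.15
tool_pos: [0.444, -0.229, 0.2721]
tool_rot: [3.138, 0.003, 1.531]
contact_force: [-0.6, -0.5, -0.1]
opening: 0.0539
```

Run:
```python
from h import *
im=viewer.read_camera("scene");r,k=masks(im);print(blobs(im,r,(190,200,240,240)),blobs(im,k,(190,250,275,290)))
c=blobs(im,r,(190,200,240,240))[0][1];h=onz("scene",c,.183);print(h)
print(monitor.observe()["tool_pos"])
```

```text
[([210, 215, 5, 5, 22], [212.0, 217.3])] [([212, 261, 23, 18, 214], [223.5, 269.0])]
[ 0.4365445  -0.22061326  0.183     ]
[ 0.44384425 -0.22894947  0.2718896 ]
```

Call:
{"method": "move_arm", "body": {
  "deltas": [
    {"x": -0.03,"y": 0.04,"z": 0,"wx": 0,"wy": 0,"wz": 0,"hand": 0.6},
    {"x": -0.055,"y": 0.08,"z": 0,"wx": 0,"wy": 0,"wz": 0,"hand": 0.6},
    {"x": -0.068,"y": 0.108,"z": 0.03,"wx": 0,"wy": 0,"wz": 0,"hand": 0.6},
    {"x": -0.068,"y": 0.108,"z": 0.07,"wx": 0,"wy": 0,"wz": 0,"hand": 0.6},
    {"x": -0.068,"y": 0.108,"z": 0.11,"wx": 0,"wy": 0,"wz": 0,"hand": 0.6},
    {"x": -0.068,"y": 0.108,"z": 0.14,"wx": 0,"wy": 0,"wz": 0,"hand": 0.6},
    {"x": -0.068,"y": 0.108,"z": 0.157,"wx": 0,"wy": 0,"wz": 0,"hand": 0.6},
    {"x": -0.068,"y": 0.108,"z": 0.157,"wx": 0,"wy": 0,"wz": 0,"hand": 0.6}
  ]
}}

```text
time: 6.2
tool_pos: [0.5478, -0.3002, 0.111]
tool_rot: [-3.139, -0.002, 1.531]
contact_force: [0.4, 0.3, -0.2]
opening: 0.0552
```

Run:
```python
from h import *
im=viewer.read_camera("scene");cv2.imwrite("pics/s2.png",cv2.resize(im[150:310,150:330],(720,640),interpolation=2)[:600,:,::-1])
o=monitor.observe();print(o["tool_pos"],o["contact_force"],o["opening"])
```

```text
[ 0.54857454 -0.30073392  0.11258577] [ 0.39660627 -0.65029147  0.50264383] 0.055145957347039615
```

View pics/s2.png

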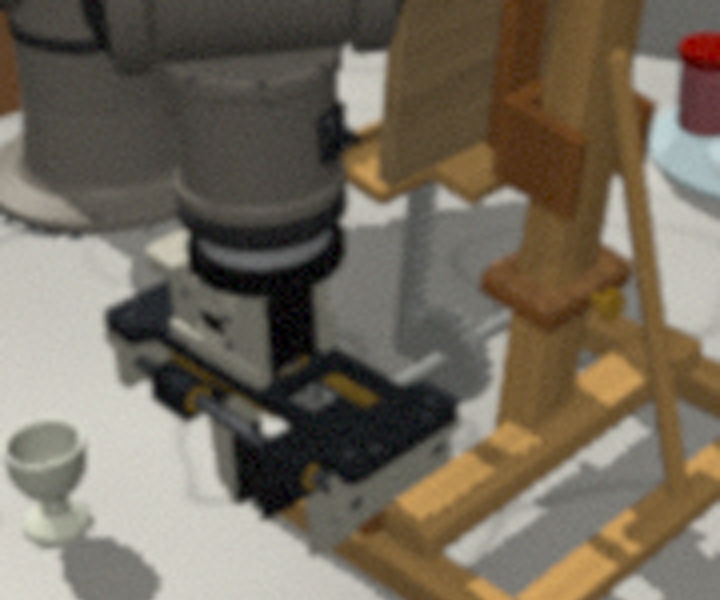

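Call:
{"method": "move_arm", "body": {
  "deltas": [
    {"x": 0,"y": 0,"z": 0,"wx": 0,"wy": 0,"wz": 0,"hand": 0.4},
    {"x": 0,"y": 0,"z": 0,"wx": 0,"wy": 0,"wz": 0,"hand": 0.3},
    {"x": 0,"y": 0,"z": 0,"wx": 0,"wy": 0,"wz": 0,"hand": 0.0},
    {"x": 0,"y": 0,"z": 0,"wx": 0,"wy": 0,"wz": 0,"hand": 0.0},
    {"x": 0,"y": 0,"z": 0,"wx": 0,"wy": 0,"wz": 0,"hand": 0.0}
  ],
  "grip_force": 40
}}

```text
time: 6.88
tool_pos: [0.5476, -0.3007, 0.1126]
tool_rot: [-3.139, -0.0, 1.531]
contact_force: [-5.3, -0.4, 0.9]
opening: 0.0221
```

Run:
```python
from h import *
o=monitor.observe();print(o["tool_pos"],o["contact_force"],o["opening"],o["tool_rot"])
# wind-up / lowering arc table relative to start, tool axes (y=easel x, z=down)
a0=np.arctan2(27,48)
for th in np.arange(.15,-2.6,-.05):
    a=a0-th;print(round(th,2),(55*np.cos(a)-48).round(1),(27-55*np.sin(a)).round(1),end=' | ')
```

```text
[ 0.54762818 -0.30074155  0.11257309] [-5.28217947 -0.42247117  0.86448459] 0.022056838207625246 [-3.13946619e+00 -2.24147527e-04  1.53116011e+00]
0.15 3.4 7.5 | 0.1 2.4 5.0 | 0.05 1.2 2.5 | -0.0 -0.1 0.0 | -0.05 -1.5 -2.3 | -0.1 -3.0 -4.6 | -0.15 -4.6 -6.8 | -0.2 -6.4 -9.0 | -0.25 -8.2 -11.0 | -0.3 -10.2 -12.9 | -0.35 -12.2 -14.8 | -0.4 -14.3 -16.5 | -0.45 -16.6 -18.1 | -0.5 -18.9 -19.6 | -0.55 -21.2 -21.0 | -0.6 -23.7 -22.3 | -0.65 -26.2 -23.5 | -0.7 -28.7 -24.5 | -0.75 -31.3 -25.4 | -0.8 -33.9 -26.2 | -0.85 -36.6 -26.8 | -0.9 -39.3 -27.3 | -0.95 -42.0 -27.7 | -1.0 -44.8 -27.9 | -1.05 -47.5 -28.0 | -1.1 -50.3 -28.0 | -1.15 -53.0 -27.8 | -1.2 -55.8 -27.4 | -1.25 -58.5 -27.0 | -1.3 -61.2 -26.4 | -1.35 -63.8 -25.7 | -1.4 -66.4 -24.8 | -1.45 -69.0 -23.8 | -1.5 -71.5 -22.7 | -1.55 -74.0 -21.5 | -1.6 -76.4 -20.1 | -1.65 -78.7 -18.7 | -1.7 -80.9 -17.1 | -1.75 -83.1 -15.4 | -1.8 -85.2 -13.6 | -1.85 -87.1 -11.6 | -1.9 -89.0 -9.6 | -1.95 -90.8 -7.5 | -2.0 -92.5 -5.4 | -2.05 -94.0 -3.1 | -2.1 -95.5 -0.8 | -2.15 -96.8 1.6 | -2.2 -98.0 4.1 | -2.25 -99.1 6.6 | -2.3 -100.0 9.2 | -2.35 -100.9 11.8 | -2.4 -101.6 14.5 | -2.45 -102.1 17.2 | -2.5 -102.5 19.9 | -2.55 -102.8 22.6 |
```

Call:
{"method": "move_arm", "body": {
  "deltas": [
    {"x": 0,"y": 0.0,"z": 0.0025,"wx": 0,"wy": 0,"wz": 0,"hand": 0},
    {"x": 0,"y": 0.001,"z": 0.005,"wx": 0,"wy": 0,"wz": 0,"hand": 0},
    {"x": 0,"y": 0.002,"z": 0.0075,"wx": 0,"wy": 0,"wz": 0,"hand": 0},
    {"x": 0,"y": 0.0025,"z": 0.009,"wx": 0,"wy": 0,"wz": 0,"hand": 0},
    {"x": 0,"y": 0.0025,"z": 0.009,"wx": 0,"wy": 0,"wz": 0,"hand": 0},
    {"x": 0,"y": 0.0025,"z": 0.009,"wx": 0,"wy": 0,"wz": 0,"hand": 0}
  ]
}}

```text
time: 7.62
tool_pos: [0.5515, -0.3009, 0.1038]
tool_rot: [3.141, 0.0, 1.531]
contact_force: [0.1, -1.0, 2.7]
opening: 0.022
```

Run:
```python
from h import *
im=viewer.read_camera("scene");cv2.imwrite("pics/s3.png",cv2.resize(im[200:290,190:280],(600,600),interpolation=2)[:,:,::-1])
o=monitor.observe();print(o["tool_pos"],o["contact_force"],o["opening"],o["tool_rot"])
```

```text
[ 0.55143739 -0.30092869  0.10388752] [-0.4772166  -0.2732933   3.40855536] 0.021958959188512615 [3.14083858e+00 3.84193089e-04 1.53116674e+00]
```

View pics/s3.png

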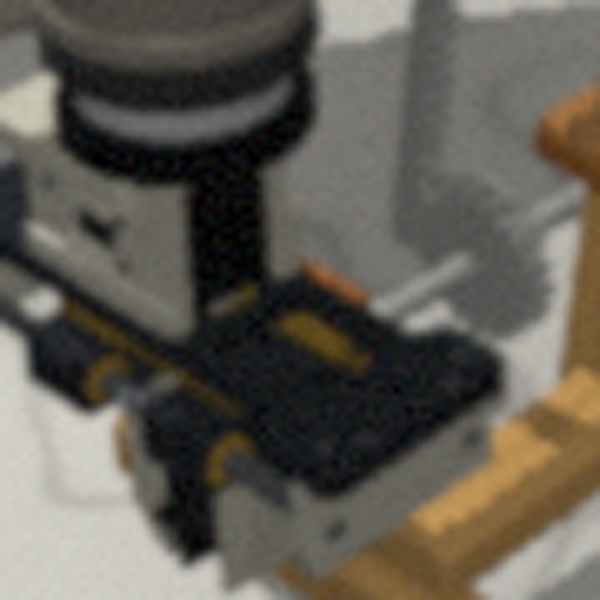

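Call:
{"method": "move_arm", "body": {
  "deltas": [
    {"x": 0,"y": -0.0027,"z": -0.0062,"wx": 0,"wy": 0,"wz": 0,"hand": 0},
    {"x": 0,"y": -0.0054,"z": -0.011,"wx": 0,"wy": 0,"wz": 0,"hand": 0},
    {"x": 0,"y": -0.0085,"z": -0.0155,"wx": 0,"wy": 0,"wz": 0,"hand": 0},
    {"x": 0,"y": -0.0085,"z": -0.0155,"wx": 0,"wy": 0,"wz": 0,"hand": 0}
  ]
}}

```text
time: 8.18
tool_pos: [0.5426, -0.3006, 0.12]
tool_rot: [3.141, 0.001, 1.531]
contact_force: [0.8, -0.6, 4.7]
opening: 0.022
```

Call:
{"method": "move_arm", "body": {
  "deltas": [
    {"x": 0,"y": -0.0036,"z": -0.0042,"wx": 0,"wy": 0,"wz": 0,"hand": 0},
    {"x": 0,"y": -0.0076,"z": -0.008,"wx": 0,"wy": 0,"wz": 0,"hand": 0},
    {"x": 0,"y": -0.012,"z": -0.0113,"wx": 0,"wy": 0,"wz": 0,"hand": 0},
    {"x": 0,"y": -0.0166,"z": -0.0142,"wx": 0,"wy": 0,"wz": 0,"hand": 0},
    {"x": 0,"y": -0.0216,"z": -0.0167,"wx": 0,"wy": 0,"wz": 0,"hand": 0},
    {"x": 0,"y": -0.0267,"z": -0.0186,"wx": 0,"wy": 0,"wz": 0,"hand": 0},
    {"x": 0,"y": -0.032,"z": -0.02,"wx": 0,"wy": 0,"wz": 0,"hand": 0},
    {"x": 0,"y": -0.032,"z": -0.02,"wx": 0,"wy": 0,"wz": 0,"hand": 0}
  ]
}}

```text
time: 9.18
tool_pos: [0.5094, -0.2993, 0.1397]
tool_rot: [-3.14, 0.0, 1.531]
contact_force: [-3.0, -0.5, 7.1]
opening: 0.0218
```

Call:
{"method": "move_arm", "body": {
  "deltas": [
    {"x": 0,"y": -0.0027,"z": -0.0012,"wx": 0,"wy": 0,"wz": 0,"hand": 0},
    {"x": 0,"y": -0.0054,"z": -0.0018,"wx": 0,"wy": 0,"wz": 0,"hand": 0},
    {"x": 0,"y": -0.0082,"z": -0.002,"wx": 0,"wy": 0,"wz": 0,"hand": 0},
    {"x": 0,"y": -0.0109,"z": -0.0021,"wx": 0,"wy": 0,"wz": 0,"hand": 0},
    {"x": 0,"y": -0.0109,"z": -0.0021,"wx": 0,"wy": 0,"wz": 0,"hand": 0}
  ]
}}

```text
time: 9.8
tool_pos: [0.499, -0.2988, 0.1408]
tool_rot: [-3.14, -0.0, 1.531]
contact_force: [-4.6, -2.5, -0.8]
opening: 0.0215
```

Run:
```python
from h import *
im=viewer.read_camera("scene");cv2.imwrite("pics/s4.png",cv2.resize(im[110:260,220:370],(600,600),interpolation=2)[:,:,::-1])
o=monitor.observe();print(o["tool_pos"],o["contact_force"],o["opening"],o["tool_rot"])
```

```text
[ 0.49901864 -0.29879049  0.14079699] [-3.65925695 -3.71304244 -1.10263445] 0.021733484086622637 [-3.13995419e+00 -3.36637201e-04  1.53107333e+00]
```

View pics/s4.png

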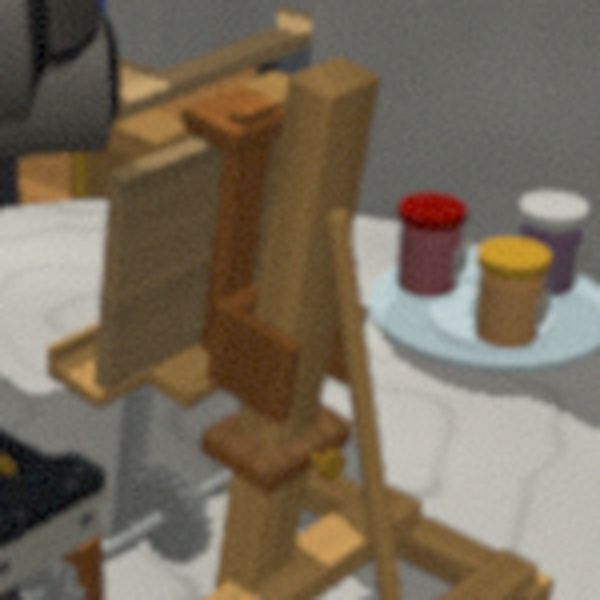

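Call:
{"method": "move_arm", "body": {
  "deltas": [
    {"x": -0.0005,"y": -0.0028,"z": 0.0,"wx": 0,"wy": 0,"wz": 0,"hand": 0},
    {"x": -0.001,"y": -0.0055,"z": 0.0002,"wx": 0,"wy": 0,"wz": 0,"hand": 0},
    {"x": -0.001,"y": -0.0083,"z": 0.0006,"wx": 0,"wy": 0,"wz": 0,"hand": 0},
    {"x": -0.001,"y": -0.011,"z": 0.001,"wx": 0,"wy": 0,"wz": 0,"hand": 0},
    {"x": -0.001,"y": -0.011,"z": 0.001,"wx": 0,"wy": 0,"wz": 0,"hand": 0}
  ]
}}

```text
time: 10.48
tool_pos: [0.4881, -0.2984, 0.1397]
tool_rot: [-3.14, -0.002, 1.531]
contact_force: [-3.0, 5.0, -6.3]
opening: 0.0222
```

Call:
{"method": "move_arm", "body": {
  "deltas": [
    {"x": 0,"y": -0.0027,"z": 0.0016,"wx": 0,"wy": 0,"wz": 0,"hand": 0},
    {"x": 0,"y": -0.0053,"z": 0.0023,"wx": 0,"wy": 0,"wz": 0,"hand": 0},
    {"x": 0,"y": -0.0053,"z": 0.0023,"wx": 0,"wy": 0,"wz": 0,"hand": 0}
  ]
}}

```text
time: 10.85
tool_pos: [0.4832, -0.2983, 0.1382]
tool_rot: [-3.141, -0.001, 1.531]
contact_force: [-4.3, 4.8, 0.3]
opening: 0.0219
```

Call:
{"method": "move_arm", "body": {
  "deltas": [
    {"x": 0,"y": -0.0026,"z": 0.0009,"wx": 0,"wy": 0,"wz": 0,"hand": 0},
    {"x": 0,"y": -0.0052,"z": 0.0019,"wx": 0,"wy": 0,"wz": 0,"hand": 0},
    {"x": 0,"y": -0.0052,"z": 0.0019,"wx": 0,"wy": 0,"wz": 0,"hand": 0}
  ]
}}

```text
time: 11.22
tool_pos: [0.4779, -0.2981, 0.1363]
tool_rot: [-3.141, -0.001, 1.531]
contact_force: [-4.4, 4.9, -0.9]
opening: 0.0219
```

Load is still about 4.4 N; go on in smaller steps (-1.50, -1.55).

Call:
{"method": "move_arm", "body": {
  "deltas": [
    {"x": 0,"y": -0.0025,"z": 0.0011,"wx": 0,"wy": 0,"wz": 0,"hand": 0},
    {"x": 0,"y": -0.004,"z": 0.0019,"wx": 0,"wy": 0,"wz": 0,"hand": 0},
    {"x": 0,"y": -0.004,"z": 0.0019,"wx": 0,"wy": 0,"wz": 0,"hand": 0}
  ]
}}

```text
time: 11.6
tool_pos: [0.4739, -0.298, 0.1344]
tool_rot: [-3.141, -0.001, 1.531]
contact_force: [-3.9, 6.2, -0.5]
opening: 0.0219
```

Call:
{"method": "move_arm", "body": {
  "deltas": [
    {"x": -0.0005,"y": -0.002,"z": 0.0011,"wx": 0,"wy": 0,"wz": 0,"hand": 0},
    {"x": -0.001,"y": -0.0035,"z": 0.002,"wx": 0,"wy": 0,"wz": 0,"hand": 0},
    {"x": -0.001,"y": -0.0035,"z": 0.002,"wx": 0,"wy": 0,"wz": 0,"hand": 0}
  ]
}}

```text
time: 11.98
tool_pos: [0.4701, -0.2978, 0.1321]
tool_rot: [-3.14, -0.003, 1.531]
contact_force: [-4.8, 8.7, -0.4]
opening: 0.0218
```

Call:
{"method": "move_arm", "body": {
  "deltas": [
    {"x": 0.001,"y": -0.0016,"z": 0.0011,"wx": 0,"wy": 0,"wz": 0,"hand": 0},
    {"x": 0.002,"y": -0.0032,"z": 0.0021,"wx": 0,"wy": 0,"wz": 0,"hand": 0},
    {"x": 0.002,"y": -0.0032,"z": 0.0021,"wx": 0,"wy": 0,"wz": 0,"hand": 0}
  ]
}}

```text
time: 12.35
tool_pos: [0.4675, -0.2977, 0.1304]
tool_rot: [3.141, 0.001, 1.531]
contact_force: [-4.2, 2.5, -0.3]
opening: 0.0221
```

Call:
{"method": "move_arm", "body": {
  "deltas": [
    {"x": 0,"y": -0.0013,"z": 0.001,"wx": 0,"wy": 0,"wz": 0,"hand": 0},
    {"x": 0,"y": -0.0026,"z": 0.002,"wx": 0,"wy": 0,"wz": 0,"hand": 0},
    {"x": 0,"y": -0.0026,"z": 0.002,"wx": 0,"wy": 0,"wz": 0,"hand": 0}
  ]
}}

```text
time: 12.72
tool_pos: [0.4646, -0.2975, 0.1281]
tool_rot: [-3.141, 0.0, 1.531]
contact_force: [-5.1, 2.0, 0.1]
opening: 0.0221
```

Call:
{"method": "move_arm", "body": {
  "deltas": [
    {"x": 0,"y": -0.0016,"z": 0.0012,"wx": 0,"wy": 0,"wz": 0,"hand": 0},
    {"x": 0,"y": -0.0031,"z": 0.0024,"wx": 0,"wy": 0,"wz": 0,"hand": 0},
    {"x": 0,"y": -0.0031,"z": 0.0024,"wx": 0,"wy": 0,"wz": 0,"hand": 0}
  ]
}}

```text
time: 13.1
tool_pos: [0.4616, -0.2974, 0.1255]
tool_rot: [-3.141, 0.0, 1.531]
contact_force: [-4.5, 1.3, -1.4]
opening: 0.0218
```

Call:
{"method": "move_arm", "body": {
  "deltas": [
    {"x": 0,"y": -0.0014,"z": 0.0014,"wx": 0,"wy": 0,"wz": 0,"hand": 0},
    {"x": 0,"y": -0.0028,"z": 0.0027,"wx": 0,"wy": 0,"wz": 0,"hand": 0},
    {"x": 0,"y": -0.0028,"z": 0.0027,"wx": 0,"wy": 0,"wz": 0,"hand": 0}
  ]
}}

```text
time: 13.48
tool_pos: [0.459, -0.2973, 0.1228]
tool_rot: [-3.141, 0.0, 1.531]
contact_force: [-4.0, 0.6, -2.9]
opening: 0.0219
```

Call:
{"method": "move_arm", "body": {
  "deltas": [
    {"x": 0,"y": -0.0013,"z": 0.0015,"wx": 0,"wy": 0,"wz": 0,"hand": 0},
    {"x": 0,"y": -0.0026,"z": 0.0029,"wx": 0,"wy": 0,"wz": 0,"hand": 0},
    {"x": 0,"y": -0.0026,"z": 0.0029,"wx": 0,"wy": 0,"wz": 0,"hand": 0}
  ]
}}

```text
time: 13.85
tool_pos: [0.4565, -0.2972, 0.1199]
tool_rot: [3.142, 0.0, 1.531]
contact_force: [-3.1, -0.5, -4.0]
opening: 0.022
```

Call:
{"method": "move_arm", "body": {
  "deltas": [
    {"x": 0,"y": -0.0011,"z": 0.0015,"wx": 0,"wy": 0,"wz": 0,"hand": 0},
    {"x": 0,"y": -0.0022,"z": 0.003,"wx": 0,"wy": 0,"wz": 0,"hand": 0},
    {"x": 0,"y": -0.0022,"z": 0.003,"wx": 0,"wy": 0,"wz": 0,"hand": 0}
  ]
}}

```text
time: 14.22
tool_pos: [0.4543, -0.2971, 0.1169]
tool_rot: [3.142, 0.0, 1.531]
contact_force: [-1.3, -1.1, -3.6]
opening: 0.0217
```

Call:
{"method": "move_arm", "body": {
  "deltas": [
    {"x": 0,"y": -0.001,"z": 0.0015,"wx": 0,"wy": 0,"wz": 0,"hand": 0},
    {"x": 0,"y": -0.002,"z": 0.003,"wx": 0,"wy": 0,"wz": 0,"hand": 0},
    {"x": 0,"y": -0.002,"z": 0.003,"wx": 0,"wy": 0,"wz": 0,"hand": 0}
  ]
}}

```text
time: 14.6
tool_pos: [0.4523, -0.297, 0.114]
tool_rot: [3.141, 0.0, 1.531]
contact_force: [-0.2, -1.2, -4.8]
opening: 0.0218
```

Call:
{"method": "move_arm", "body": {
  "deltas": [
    {"x": 0,"y": -0.0009,"z": 0.0016,"wx": 0,"wy": 0,"wz": 0,"hand": 0},
    {"x": 0,"y": -0.0019,"z": 0.0032,"wx": 0,"wy": 0,"wz": 0,"hand": 0},
    {"x": 0,"y": -0.0019,"z": 0.0032,"wx": 0,"wy": 0,"wz": 0,"hand": 0}
  ]
}}

```text
time: 14.98
tool_pos: [0.4522, -0.2971, 0.1132]
tool_rot: [3.137, 0.002, 1.531]
contact_force: [-0.0, 3.3, 9.9]
opening: 0.0221
```

Call:
{"method": "move_arm", "body": {
  "deltas": [
    {"x": 0,"y": 0.0006,"z": -0.001,"wx": 0,"wy": 0,"wz": 0,"hand": 0},
    {"x": 0,"y": 0.0008,"z": -0.0018,"wx": 0,"wy": 0,"wz": 0,"hand": 0},
    {"x": 0,"y": 0.0008,"z": -0.0018,"wx": 0,"wy": 0,"wz": 0,"hand": 0}
  ]
}}

```text
time: 15.35
tool_pos: [0.4521, -0.2971, 0.1134]
tool_rot: [3.139, 0.001, 1.531]
contact_force: [2.5, 1.2, 5.8]
opening: 0.0219
```

Run:
```python
from h import *
im=viewer.read_camera("scene");a=im[110:260,220:370];b=im[190:290,180:280]
cv2.imwrite("pics/s5.png",np.hstack([cv2.resize(a,(400,400),interpolation=2),cv2.resize(b,(400,400),interpolation=2)])[:,:,::-1])
r,k=masks(im);print(blobs(im,r,(190,200,240,240)))
o=monitor.observe();print(o["tool_pos"],o["contact_force"],o["opening"])
```

```text
[([210, 215, 6, 6, 25], [212.1, 217.3])]
[ 0.45204271 -0.29702769  0.11332515] [2.0003342  1.85972202 5.2035384 ] 0.02192641137026654
```

View pics/s5.png

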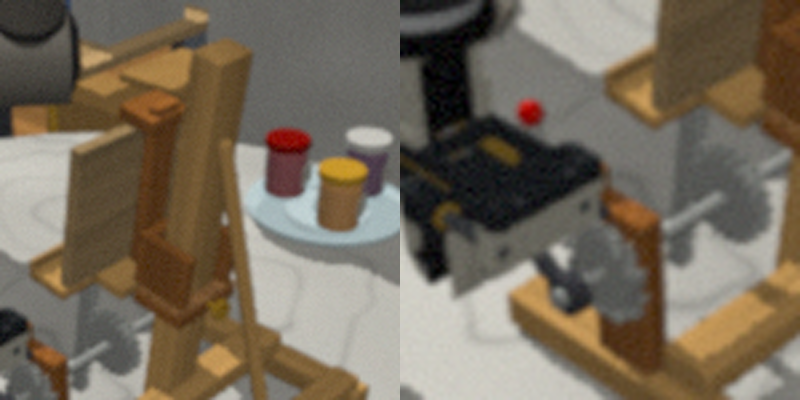

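Call:
{"method": "move_arm", "body": {
  "deltas": [
    {"x": 0,"y": 0,"z": -0.0008,"wx": 0,"wy": 0,"wz": 0,"hand": 0},
    {"x": 0,"y": -0.0003,"z": -0.001,"wx": 0,"wy": 0,"wz": 0,"hand": 0},
    {"x": 0,"y": -0.0003,"z": -0.001,"wx": 0,"wy": 0,"wz": 0,"hand": 0}
  ]
}}

```text
time: 15.78
tool_pos: [0.452, -0.297, 0.1135]
tool_rot: [3.139, 0.0, 1.531]
contact_force: [6.9, 0.2, -1.0]
opening: 0.022
```

Call:
{"method": "move_arm", "body": {
  "deltas": [
    {"x": 0,"y": 0.0013,"z": 0,"wx": 0,"wy": 0,"wz": 0,"hand": 0},
    {"x": 0,"y": 0.0013,"z": 0,"wx": 0,"wy": 0,"wz": 0,"hand": 0}
  ],
  "grip_force": 15
}}

```text
time: 16.02
tool_pos: [0.4521, -0.297, 0.1135]
tool_rot: [-3.141, 0.0, 1.531]
contact_force: [2.1, 0.4, 0.4]
opening: 0.0227
```

Forces are now near zero and the picture stays put. Open and lift away.

Call:
{"method": "move_arm", "body": {
  "deltas": [
    {"x": 0,"y": 0,"z": 0,"wx": 0,"wy": 0,"wz": 0,"hand": 0.35},
    {"x": 0,"y": 0,"z": 0,"wx": 0,"wy": 0,"wz": 0,"hand": 0.55},
    {"x": 0,"y": 0,"z": 0,"wx": 0,"wy": 0,"wz": 0,"hand": 0.55},
    {"x": 0,"y": 0,"z": -0.03,"wx": 0,"wy": 0,"wz": 0,"hand": 0.55},
    {"x": 0,"y": 0,"z": -0.07,"wx": 0,"wy": 0,"wz": 0,"hand": 0.55},
    {"x": 0,"y": 0,"z": -0.11,"wx": 0,"wy": 0,"wz": 0,"hand": 0.55},
    {"x": -0.02,"y": -0.03,"z": -0.15,"wx": 0,"wy": 0,"wz": 0,"hand": 0.55},
    {"x": -0.04,"y": -0.06,"z": -0.17,"wx": 0,"wy": 0,"wz": 0,"hand": 0.55}
  ]
}}

```text
time: 17.02
tool_pos: [0.3904, -0.3351, 0.286]
tool_rot: [3.14, 0.002, 1.532]
contact_force: [0.8, -0.3, -0.8]
opening: 0.0504
```

Call:
{"method": "move_arm", "body": {
  "deltas": [
    {"x": -0.03,"y": -0.03,"z": 0,"wx": 0,"wy": 0,"wz": 0,"hand": 0.55},
    {"x": -0.06,"y": -0.06,"z": 0,"wx": 0,"wy": 0,"wz": 0,"hand": 0.55},
    {"x": -0.06,"y": -0.06,"z": 0,"wx": 0,"wy": 0,"wz": 0,"hand": 0.55},
    {"x": -0.06,"y": -0.06,"z": 0,"wx": 0,"wy": 0,"wz": 0,"hand": 0.55}
  ]
}}

```text
time: 17.52
tool_pos: [0.3285, -0.3917, 0.2836]
tool_rot: [3.141, -0.0, 1.531]
contact_force: [0.1, 0.1, 0.1]
opening: 0.0503
```

Run:
```python
from h import *
im=viewer.read_camera("scene");cv2.imwrite("pics/s6.png",cv2.resize(im[110:310,130:380],(750,600),interpolation=2)[:,:,::-1])
r,k=masks(im);print(blobs(im,r,(190,200,240,240)))
o=monitor.observe();print(o["time"],o["tool_pos"],o["contact_force"],o["opening"],abs(o["qvel"]).max())
```

```text
[([210, 215, 5, 6, 24], [212.0, 217.3])]
17.575 [ 0.32880873 -0.39149126  0.28365738] [ 0.42607911 -0.62356234 -0.15369267] 0.05043108896191114 0.012144278515718393
```

View pics/s6.png

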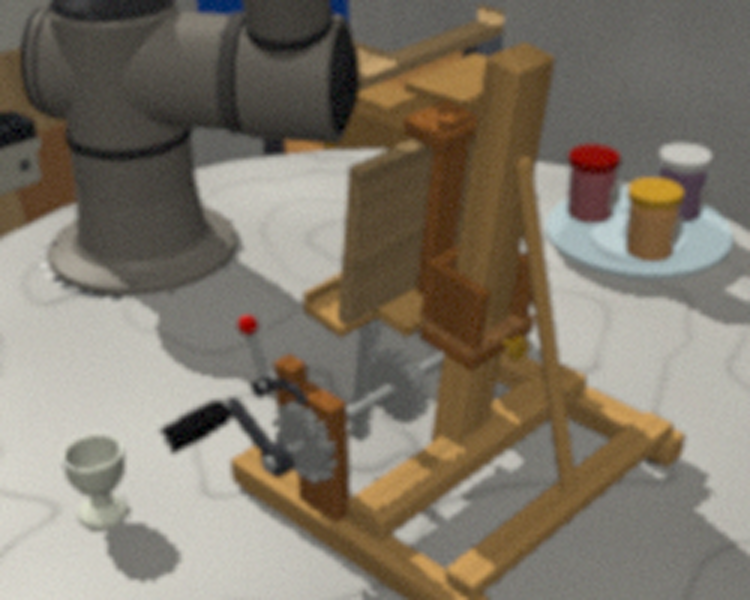

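The picture shows the carriage seated on the collar (about 470,340), the crank handle over on the painter's side (200,425), the lever leaning off (ball at 247,324), and the egg cup and jam pots where they were. I'm handing in.

```bash
python3 -c "
from cell import robot
print(robot.hand_in())"
```

```text
the job is handed in; nothing more can be done
None
```

The picture is down with its carriage resting on the stop, the pawl lever is off, and I handed the job in at about 17.6 s of the 67 s allowed. The hand-in gives no verdict, so these are my own readings.

- **Lever off:** I gripped the red ball and pulled it about 25 mm to the painter's side until it met its end stop, where the force rose to 10 N. It stayed there to the end.
- **Pawl let go:** I wound the handle up about 0.17 rad, then lowered it past the starting angle with only the load of about 4 N on it. That shows the pawl was clear. The gripper hid the gear at that moment, so I did not see it let go.
- **Onto the stop:** I eased the crank down in small steps with the hand closed on the handle. At about -2.1 rad (about 63 mm down) the load reversed, with roughly 8 N of push at the handle. That puts an estimated 23 N on the stop, under the 35 N limit. I backed off until the forces were near zero before letting go.
- **Last checks:** The final picture shows the carriage on the collar, the lever off, the egg cup and pots apparently undisturbed, and the robot clear of everything. The spoon was outside that crop, but the arm never went near it.
- **Disagreement:** My rough look at the gap halfway down put the stop at 43 to 51 mm, less than the 63 mm I felt. The later pictures showed the carriage seated, so I trusted the feel.

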